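Turn a lidded wooden case over in its V cradle and wedge it tight

TASK

Turn the lidded wooden case upside down, pinching its loose lid and base together so the lid never comes off, and lay it back in the V cradle with the lid now underneath. Then push the orange wedge down along its guide until the case is held tight against the end stop, without forcing it (never more than about 4 kg of push), let go, and leave the other things on the bench alone.

Things in the scene. Friction and masses are not known exactly. Their poses are not given: they have to be found in the camera images.
- cradle: Fixed plywood V cradle on a 200 x 250 x 14 mm foot plate. Origin on the bench under it, z up. Both sides of the V slope at 45 deg. Near side: rises from the valley towards -x along u=(-1,0,1)/sqrt2 in the cradle frame; two rails 62 mm long at |y| = 35 to 62 mm, open between them down to the foot plate, for a finger. Far side: one board 60 mm high along n=(1,0,1)/sqrt2.
- valley (a point): Middle of the bottom line of the V, at (30,0,30) mm in the cradle frame; the line runs along the cradle's y. The rail (near) side is on the robot's left, the board on its right, the wedge at the end away from the robot. A case in the cradle has one large face on the near rails, one long edge on the far board, and lifts straight up out of the V. A half turn about the slope direction u inverts it and fits back in the same place.
- base: Base of the case, pale wood, loose, 90 x 130 x 28 mm (x,y,z), 0.2 to 0.35 kg, with an 8 mm raised inner block that the lid fits over (1.5 mm play). Origin: centre of its outer bottom face, z towards the lid. At first its bottom lies on the near rails, z along n, x down the slope, origin 45 mm up the slope from the valley.
- lid: Loose lift-off lid, dark wood, 90 x 134 x 18 mm, 0.1 to 0.2 kg, 2 mm longer than the base at each end. Origin: centre of its seam face (where it meets the base), z away from the base. Nothing but a pinch holds it on. The closed case is 46 mm thick.
- base_seam (a point): Centre of the base's seam face, 28 mm from its bottom; coincides with the lid's origin while the lid is fully on. The case's upper long edge is 45 mm further up the slope; there lid and bottom faces can be pinched with fingers pointing 45 deg down the slope, one passing between the rails.
- wedge: Orange wooden wedge, 100 mm long (x), 40 mm high (z), tapering in y from 50 mm at its butt end to 17.5 mm; captive in a slanted guide at the cradle's +y end, it only slides. Origin: centre of the flat butt end, which faces up the slope and is where to push. x is down the slope, y the cradle's y, z along n. Travels along its own (0.951,-0.309,0), 78 mm at most; about 4 N of friction, stays where left.
- wedge_face (a point): Thin end of the wedge's flat inner face (y = -25 mm, parallel to the case's end). Each 10 mm of travel brings the face 3.1 mm nearer the case. Its face and the cradle's are waxed, so the case slides along at 5 to 9 N of push. After 40 to 75 mm of travel, depending on the stop, it meets the stop and the resistance rises steeply; a push ended once it passes about 14 N leaves it tight.
- stop: Fixed upright end board, 130 x 16 x 121 mm (x,y,z), blue-painted wood, at the -y end of the cradle. Origin: centre of its underside, axes as the cradle's; inner face at its y = +8 mm. At first 5 to 11 mm are free between it and the lid's end, and 7 to 11 mm between lid and wedge.
- notebook: Bystander: wood-covered notebook 140 x 100 x 20 mm. Origin under its centre.
- chisel_a: Bystander: chisel lying down, 245 mm long, 26 mm thick. Origin near its middle.
- chisel_b: Bystander: a second such chisel.
- mallet: Bystander: wooden mallet lying down, 255 mm long, 66 mm high.
- glue: Bystander: white glue bottle, 60 mm wide, 150 mm tall, upright.
- sander: Bystander: cork sanding block 110 x 60 x 34 mm.
- tin: Bystander: open steel tin, 80 mm wide, 100 mm tall.

How it is judged:
On the way, in this order (a step that is already met when the one before it is completed fails the run):
1. the case lies upside down in the cradle, lid underneath and fully on (angle between base's own z axis and vertical between 2.2 and 2.5 rad and x of base_seam in the frame of cradle between -0.015 and 0.035 m and z of base_seam in the frame of cradle between 0.06 and 0.09 m and y of base_seam in the frame of cradle between -0.03 and 0.03 m and distance between lid and base_seam below 0.005 m and angle between the z axis of lid and the z axis of base, either way round below 0.1 rad and linear speed of each of base, lid below 0.03 m/s), for 0.2 s.
2. the wedge holds the case tight against the stop (contact force between wedge and lid above 1.5 N and contact force between stop and lid above 1 N), for 0.2 s.
At the end, for the whole second after the job is handed in: The case lies at rest upside down in the V cradle (base's z axis 126 to 143 deg from up), lid within 5 mm and 0.1 rad of fully on, jammed between wedge and stop (wedge presses the lid with over 1.5 N, the stop with over 1 N), robot clear (all of step 1 and all of step 2); the robot touches nothing.
It fails at once if the lid comes off or opens (more than 6 mm or 0.15 rad) (distance between lid and base_seam above 0.006 m or angle between the z axis of lid and the z axis of base, either way round above 0.15 rad).
It fails at once if the wedge is pushed with more than 45 N (contact force between the fingers and wedge above 45 N).
It fails at once if a bystander is moved by more than 30 mm (distance of any of notebook, chisel_a, chisel_b, mallet, glue, sander, tin from where it was at the start of the episode above 0.03 m).
It also fails if it takes over 58 s, if anything falls off the work surface, if the arm or the gripper's body presses on something with over 40 N, if the wrist force passes 120 N, or if a joint passes its speed limit or range.

ROBOT

A 7-joint arm with a two-finger parallel gripper is mounted at the origin on the work surface. World frame = base frame: x ahead of the robot, y to its left, z up, the work surface at z = 0. Lengths are in m, angles in rad, forces in N, time in s.
With the tool pointing down it reaches from about 0.4 to 0.875 m from the base axis. Payload 6.5 kg.
Tool frame: the origin (TCP) lies at the centre of the arm's flange, where the gripper is bolted on; the fingertips stand 173 mm ahead of it and the grasp point (between the pads) lies 155 mm ahead of it; z points along the fingers, x is the direction in which the jaws open and shut, and the axes are right-handed (so a half turn about z gives the same grasp; the last joint's range is limited). The gripper opens to 85 mm and grips with 20 to 120 N. Pads are 22 mm wide; open, the fingers measure 114 mm over their backs; the gripper's body (76 mm by 85 mm) begins 54 mm behind the grasp point. The pads swing forward as they close: fully open they stand 13 mm farther back than shut.
Start: joints at [-0.066, 0.536, -0.004, 1.538, 0.003, 1.067, -0.071], TCP at [0.65, 0, 0.405] pointing down, gripper open.
Joint ranges: [-2.7, 2.7], [-0.37, 2.16], [-1.27, 1.26], [0.24, 2.4], [-1.31, 4.45], [0.19, 1.91], [-2.76, 2.76]. Speed limits (rad/s): [2.39, 2.39, 3.14, 3.14, 3.14, 3.14, 3.14].

INTERFACE

Orientations are given as a unit quaternion [x, y, z, w].
In Python, from cell import robot, optics, workorder, spot_in gives the robot as it stands.
- The arm moves only by the tool carry_out, never from a script. Its argument "steps" is a list of rows, each a list of 6 numbers: the shift along the tool's x, y, z in mm, then the turn, a rotation vector about the tool's x, y, z in rad. A call has 1 to 10 rows; each row shifts and turns the commanded pose from where the row before left it, along the tool's axes as they then stand; what a row does not reach is not made up. A row lasts 1/8 s, in which the tool goes at most 62.5 mm and 10.7 degrees, less where a joint would pass 70% of its speed; a pose out of reach is approached as far as the arm can. A call is refused whole if a number of a shift passes 62.5 or a number of a turn 0.188, either way. A call with a gripper value outside its range is refused whole. "jaw" is the finger opening in mm, from 0 to 85.4, set as the call begins (left out, the last holds). The fingers move at their own pace and stop on an object; "grip_force" is the grip in N (left out, the last holds). Time passes only in rows, so rows that do not move let the fingers close. It gives the time, the measured TCP pose, the force and the opening at its end, in the units of the state.
- robot.get_obs(): the state, without advancing time (a new reading comes with each control period).
- optics.grab_frame(name): name is "scene" or "side" or "wrist"; returns (picture, depth): 384x512x3 uint8, red, green, blue; 384x512 float32, m along the optical axis (not along the pixel's ray), 0 where there is no reading.
- optics.calibration(name): a dict with "fx", "fy", "cx", "cy" (pixels), "extrinsics" (4x4, takes a point from camera to world coordinates); the wrist camera has in their place "tool_from_camera" (4x4, takes a point from camera to tool coordinates, whose origin is the TCP and whose axes are the tool frame's). Camera axes: x right, y up, looking along -z (the intrinsics and any distortion apply to the point x, -y, -z); pixel columns grow to the right and rows downward; lengths in m; the calibration is good to about 2 mm. A picture is of the moment at which its call begins: read the wrist's pose just before it. calibration takes no time and is no camera call.
- workorder.sign_off(): hands the job in, once; it reports no verdict.
Trained networks look in the newest picture that a camera, given by its name, has taken for a name from the list of things; names that differ only in an ending like _2 or _b are one class to them, and where a whole thing is asked for, a point or a joint stands for the part that bears it (a point fixed in the world has none). Each returns a list of dicts, best first, with "conf" (0 to 1); they miss things now and then, are a little off and sometimes report something else, mostly with a low value. They report only what shows in the picture. A call takes as long as a camera call.
- spot_in(camera, thing): "uv" ([column, row] in pixels, amid what is visible of it).
The state is a dict: "time_s": time; "joints": joint angles; "joint_velocities": joint speeds; "tau": joint torques, N m; "ee_pos": TCP position; "tool_rot": TCP orientation; "wrist_force": force on the tool from outside, world axes, zero at the start; "torque": the same for the moment, N m; "grip_width": finger opening in m.
Only numpy, scipy, OpenCV 4.12 (cv2) and the standard library are available. Lean on these libraries where they do the work, as an engineer would, in place of code of your own. Each camera call takes 0.05 s, during which the arm holds its last target. There are 200 camera calls.

## Working session

There is one attempt and no reset: what is moved stays moved. The work goes in short steps, Python scripts to look and compute and a tool call to move; the robot and the scene stay as the last step left them, time stands still between calls to the robot, and variables do not carry over. Pictures are saved under pics/ and viewed, about 8 in all and at most 12, crops included, and the job is handed in when it is done.

Besides the shell and the picture viewer there is one more tool, called after "Call:" in YAML: its name, and indented under it one key for each argument. carry_out: Moves the arm, as the interface text tells. Its arguments: {"type":"object","properties":{"steps":{"type":"array","items":{"type":"array","items":{"type":"number"}}},"jaw":{"type":"number"},"grip_force":{"type":"number"}},"required":["steps"]}

```bash
ls; mkdir -p pics; cat > h.py <<'E'
import numpy as np,cv2
from cell import robot,optics,workorder,spot_in
from scipy.spatial.transform import Rotation as R
def cloud(name,d):
    c=optics.calibration(name);h,w=d.shape
    u,v=np.meshgrid(np.arange(w),np.arange(h))
    p=np.stack([(u-c['cx'])/c['fx']*d,-(v-c['cy'])/c['fy']*d,-d],-1)
    if 'extrinsics' in c:T=np.array(c['extrinsics'])
    else:
        o=robot.get_obs();E=np.eye(4);E[:3,:3]=R.from_quat(o['tool_rot']).as_matrix();E[:3,3]=o['ee_pos'];T=E@np.array(c['tool_from_camera'])
    return p@T[:3,:3].T+T[:3,3]
E
python3 - <<'E'
from h import *
o=robot.get_obs();print(o)
ims=[]
for n in ['scene','side','wrist']:
    im,d=optics.grab_frame(n);P=cloud(n,d);np.savez(f'{n}.npz',im=im,d=d,P=P);ims.append(im)
    c=optics.calibration(n);print({k:(np.round(v,3).tolist() if k!='x' else v) for k,v in c.items()})
    for t in ['cradle','base','lid','wedge','stop','wedge_face']:
        for r in spot_in(n,t)[:1]:
            u,v=map(int,r['uv']);print(n,t,r['conf'],u,v,P[v,u].round(3) if d[v,u]>0 else None)
cv2.imwrite('pics/a.png',cv2.resize(ims[0],None,fx=1.5,fy=1.5)[...,::-1])
cv2.imwrite('pics/b.png',np.hstack([cv2.resize(i,(400,300)) for i in ims[1:]])[...,::-1])
E
```

```text
pics
{'time_s': 0.0, 'joints': array([-0.06619687,  0.53719256, -0.00441135,  1.53884319,  0.00256061,
        1.06725953, -0.07119452]), 'joint_velocities': array([ 0.00094417, -0.00045155,  0.00052757,  0.00269963,  0.00036404,
        0.00128053, -0.00011347]), 'tau': array([-4.51575825e-04, -5.83398092e+01,  1.04865700e+00, -2.59097242e+01,
        1.23920938e-02,  9.44124302e-03, -7.87308863e-06]), 'ee_pos': array([ 6.49686983e-01, -5.92487673e-06,  4.03807635e-01]), 'tool_rot': array([ 9.99999640e-01,  1.58719577e-05, -8.46908903e-04,  5.20383315e-05]), 'wrist_force': array([-0.8362157 ,  0.38999825,  0.99678407]), 'torque': array([0.0290471 , 0.03738791, 0.0032319 ]), 'grip_width': 0.08556647718945164}
{'fx': 388.87, 'fy': 388.87, 'cx': 258.581, 'cy': 186.869, 'extrinsics': [[0.858, -0.354, 0.371, 0.915], [0.512, 0.563, -0.648, -0.647], [0.02, 0.747, 0.665, 0.774], [0.0, 0.0, 0.0, 1.0]]}
scene cradle 0.62 265 207 [0.547 0.035 0.011]
scene lid 0.69 241 185 [ 0.491 -0.001  0.093]
scene wedge 0.59 281 164 [0.572 0.064 0.154]
scene stop 0.8 213 171 [ 0.407 -0.009  0.11 ]
scene wed
[... 214 characters left out ...]
0, 0.0, 0.0, 1.0]]}
side cradle 0.87 258 239 [0.523 0.064 0.011]
side base 0.92 271 219 [0.485 0.056 0.101]
side lid 0.82 274 209 [0.487 0.033 0.122]
side stop 0.9 302 224 [0.392 0.046 0.111]
side wedge_face 0.79 238 204 [0.566 0.109 0.167]
{'fx': 308.398, 'fy': 308.398, 'cx': 259.644, 'cy': 187.614, 'tool_from_camera': [[1.0, 0.0, -0.001, 0.0], [-0.0, -0.961, -0.277, -0.071], [-0.001, 0.277, -0.961, 0.03], [0.0, 0.0, 0.0, 1.0]]}
wrist cradle 0.67 156 92 [0.584 0.075 0.166]
wrist base 0.56 68 123 [0.486 0.051 0.105]
wrist lid 0.97 82 165 [0.498 0.016 0.114]
wrist wedge 0.6 150 66 [0.586 0.089 0.18 ]
wrist stop 0.67 16 195 [ 0.411 -0.02   0.084]
wrist wedge_face 0.6 149 67 [0.585 0.089 0.18 ]
```

View pics/a.png

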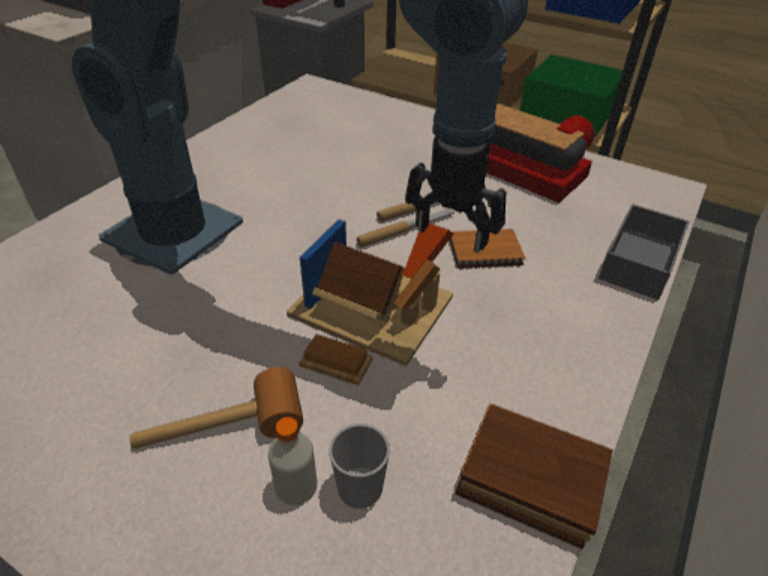

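View pics/b.png

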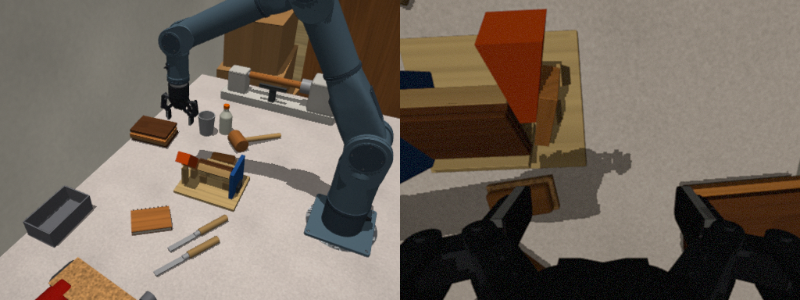

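```bash
cat > fit.py <<'E'
from h import *
def plane(p,it=8,tol=.004):
    m=np.ones(len(p),bool)
    for _ in range(it):
        c=p[m].mean(0);n=np.linalg.svd(p[m]-c,full_matrices=False)[2][2]
        m=abs((p-c)@n)<tol
    return c,n*np.sign(n[2]+1e-9),m
def lidfit(n_,seed,ng=np.array([0,-.707,.707]),r=.1):
    z=np.load(n_+'.npz');P=z['P'].reshape(-1,3);d=z['d'].ravel()
    q=P[(d>0)]; near=q[(np.linalg.norm(q-seed,axis=1)<.025)]
    c,n,_=plane(near)
    s=q[(abs((q-c)@n)<.004)&(np.linalg.norm(q-seed,axis=1)<r)&(abs((q-c)[:,0])<.09)]
    ey=np.cross(n,[0,0,1]);ey/=np.linalg.norm(ey);ey*=np.sign(ey[0]);ex=np.cross(ey,n)
    ab=np.c_[(s-c)@ey,(s-c)@ex].astype(np.float32)
    # largest blob
    k=((ab+.15)/.002).astype(int);g=np.zeros((150,150),np.uint8);g[k[:,1],k[:,0]]=1
    g2=cv2.morphologyEx(g,cv2.MORPH_CLOSE,np.ones((3,3)));_,L,st,_=cv2.connectedComponentsWithStats(g2)
    b=1+st[1:,4].argmax();ab=ab[L[k[:,1],k[:,0]]==b]
    r_=cv2.minAreaRect(ab);lo,hi=np.percentile(ab,[1,99],axis=0)
    ctr=c+ey*r_[0][0]+ex*r_[0][1];mid=(lo+hi)/2
    print(n_,'n',n.round(3),'ey',ey.round(3),'rect',np.round(r_[1],3),r_[2],'ctr',ctr.round(4),'pct',(hi-lo).round(3),(c+ey*mid[0]+ex*mid[1]).round(4),len(ab))
E
python3 - <<'E'
from fit import *
for n,s in [('scene',[.491,-.001,.093]),('wrist',[.498,.016,.114]),('side',[.487,.033,.122])]:
    lidfit(n,np.array(s))
# foot plate
for n in ['scene','side','wrist']:
    P=np.load(n+'.npz')['P'].reshape(-1,3)
    f=P[(P[:,2]>.009)&(P[:,2]<.019)&(P[:,0]>.33)&(P[:,0]<.7)&(abs(P[:,1])<.18)]
    k=((f[:,:2]-[.3,-.2])/.003).astype(int);g=np.zeros((140,140),np.uint8);g[k[:,0],k[:,1]]=1
    g2=cv2.morphologyEx(g,cv2.MORPH_CLOSE,np.ones((5,5)));_,L,st,_=cv2.connectedComponentsWithStats(g2)
    b=1+st[1:,4].argmax();f=f[L[k[:,0],k[:,1]]==b]
    print(n,'foot',cv2.minAreaRect(f[:,:2].astype(np.float32)),f[:,2].mean())
# table height
    t=P[(abs(P[:,2])<.01)&(P[:,0]>.4)&(P[:,0]<.8)&(abs(P[:,1])<.4)];print('table',np.median(t[:,2]))
# wedge orange, stop blue per cam
    z=np.load(n+'.npz');h=cv2.cvtColor(z['im'],cv2.COLOR_RGB2HSV).reshape(-1,3).astype(int)
    for nm,m in [('wedge',(h[:,0]<10)&(h[:,1]>190)&(h[:,2]>60)),('stop',(h[:,0]>100)&(h[:,0]<125)&(h[:,1]>150))]:
        q=P[m&(P[:,0]>.35)&(P[:,0]<.68)&(abs(P[:,1])<.15)&(P[:,2]>.02)&(P[:,2]<.25)]
        if len(q)>20:print(nm,len(q),np.percentile(q,[1,50,99],axis=0).round(3).tolist())
E
```

```text
scene n [ 0.044 -0.695  0.717] ey [ 0.998  0.063 -0.   ] rect [0.148 0.101] 5.145670413970947 ctr [ 0.4776 -0.0032  0.094 ] pct [0.141 0.089] [ 0.478  -0.0029  0.0943] 1589
wrist n [ 0.031 -0.681  0.732] ey [ 0.999  0.045 -0.   ] rect [0.143 0.102] 0.3156331479549408 ctr [ 0.4798 -0.007   0.0924] pct [0.141 0.092] [ 0.4803 -0.0038  0.0953] 8598
side n [-0.032  0.729  0.684] ey [ 0.999  0.043 -0.   ] rect [0.046 0.135] 89.73910522460938 ctr [0.4809 0.0448 0.1083] pct [0.129 0.045] [0.4804 0.0446 0.1084] 547
scene foot ((0.5387538075447083, -0.03514096140861511), (0.31364938616752625, 0.21402855217456818), 36.548606872558594) 0.013678976637872271
table -0.00017476847499364734
wedge 407 [[0.559, 0.024, 0.116], [0.575, 0.067, 0.155], [0.601, 0.095, 0.182]]
stop 499 [[0.394, -0.051, 0.022], [0.406, -0.014, 0.114], [0.411, 0.073, 0.137]]
side foot ((0.49352529644966125, 0.02975519746541977), (0.25228196382522583, 0.2061820775270462), 3.015848159790039) 0.013470049560883487
table -0.0006043212703288336
wedge 290 [[0.555, 0.035, 0.094], [0.56, 0.1, 0.161], [0.602, 0.123, 0.184]]
stop 554 [[0.389, -0.044, 0.023], [0.394, 0.041, 0.1], [0.406, 0.083, 0.137]]
wrist foot ((0.5675009489059448, 0.03153260052204132), (0.1042853444814682, 0.20009048283100128), 2.593714475631714) 0.014648915338516843
table 0.0007728818209905008
wedge 6281 [[0.558, 0.027, 0.118], [0.578, 0.086, 0.169], [0.605, 0.121, 0.185]]
stop 1661 [[0.405, -0.048, 0.022], [0.41, -0.019, 0.078], [0.413, 0.077, 0.112]]
```

```bash
cat > plan.py <<'E'
from h import *
a=.047; O=np.array([.4935,.030,0.]); YC=-.015
def frame():
    ey=np.array([np.cos(a),np.sin(a),0]);ex=np.array([np.sin(a),-np.cos(a),0]);k=np.array([0,0,1.])
    return ex,ey,(-ex+k)/2**.5,(ex+k)/2**.5
def pt(u,y,n):
    ex,ey,U,N=frame();return O+ex*.03+np.array([0,0,.03])+U*u+ey*y+N*n
def rot(s): # tool x = s*n
    ex,ey,U,N=frame();x=s*N;z=-U;return R.from_matrix(np.c_[x,np.cross(z,x),z])
def rows(pT,RT,n=None,pc=None,Rc=None,vmax=.05):
    o=robot.get_obs()
    p=np.array(o['ee_pos']) if pc is None else pc;r=R.from_quat(o['tool_rot']) if Rc is None else Rc
    w=(r.inv()*RT).as_rotvec();d=pT-p
    m=n or int(np.ceil(max(np.linalg.norm(d)/vmax,np.linalg.norm(w)/.17,1)))
    out=[]
    for i in range(m):
        ri=r*R.from_rotvec(w*i/m);out.append(np.r_[ri.inv().apply(d/m)*1000,w/m])
    print(m,'rows; err',np.linalg.norm(d).round(4),np.linalg.norm(w).round(4))
    for x in out:print('[%s],'%','.join(f'{v:.1f}' if i<3 else f'{v:.4f}' for i,v in enumerate(x)))
E
python3 - <<'E'
from plan import *
print(frame())
for s in (1,-1):
    print(s);rows(pt(.213+.12,YC+.004,.023)+[0,0,.03],rot(s))
E
```

```text
(array([ 0.0469827, -0.9988957,  0.       ]), array([0.9988957, 0.0469827, 0.       ]), array([-0.03322178,  0.70632593,  0.70710678]), array([ 0.03322178, -0.70632593,  0.70710678]))
1
10 rows; err 0.2957 1.6774
[-17.6,-21.8,9.3,-0.0596,0.0624,0.1438],
[-21.1,-19.5,6.8,-0.0596,0.0624,0.1438],
[-24.1,-16.6,4.4,-0.0596,0.0624,0.1438],
[-26.4,-13.2,1.9,-0.0596,0.0624,0.1438],
[-28.1,-9.3,-0.5,-0.0596,0.0624,0.1438],
[-29.0,-5.1,-2.7,-0.0596,0.0624,0.1438],
[-29.2,-0.6,-4.7,-0.0596,0.0624,0.1438],
[-28.6,3.9,-6.4,-0.0596,0.0624,0.1438],
[-27.3,8.3,-7.8,-0.0596,0.0624,0.1438],
[-25.3,12.6,-8.8,-0.0596,0.0624,0.1438],
-1
11 rows; err 0.2957 1.7583
[-16.0,-19.9,8.4,-0.0575,-0.0548,-0.1387],
[-12.6,-22.3,8.0,-0.0575,-0.0548,-0.1387],
[-9.0,-24.3,7.3,-0.0575,-0.0548,-0.1387],
[-5.1,-25.6,6.2,-0.0575,-0.0548,-0.1387],
[-1.2,-26.4,4.9,-0.0575,-0.0548,-0.1387],
[2.7,-26.5,3.3,-0.0575,-0.0548,-0.1387],
[6.5,-26.0,1.6,-0.0575,-0.0548,-0.1387],
[10.1,-24.9,-0.3,-0.0575,-0.0548,-0.1387],
[13.3,-23.2,-2.4,-0.0575,-0.0548,-0.1387],
[16.2,-21.0,-4.5,-0.0575,-0.0548,-0.1387],
[18.6,-18.2,-6.5,-0.0575,-0.0548,-0.1387],
```

Call:
carry_out:
  steps:
    - [-16,-20,8.4,-0.0575,-0.0548,-0.1387]
    - [-12.6,-22.3,8,-0.0575,-0.0548,-0.1387]
    - [-9,-24.3,7.3,-0.0575,-0.0548,-0.1387]
    - [-5.1,-25.6,6.2,-0.0575,-0.0548,-0.1387]
    - [-1.2,-26.4,4.9,-0.0575,-0.0548,-0.1387]
    - [2.7,-26.5,3.3,-0.0575,-0.0548,-0.1387]
    - [6.5,-26,1.6,-0.0575,-0.0548,-0.1387]
    - [10.1,-24.9,-0.3,-0.0575,-0.0548,-0.1387]
    - [13.3,-23.2,-2.4,-0.0575,-0.0548,-0.1387]
    - [16.2,-21,-4.5,-0.0575,-0.0548,-0.1387]
  jaw: 70

```text
time_s: 2.3
ee_pos: [0.4896, 0.1994, 0.3201]
tool_rot: [0.696, 0.624, -0.246, 0.259]
wrist_force: [0.7, -0.3, -0.2]
grip_width: 0.0699
```

```bash
python3 - <<'E'
from plan import *
o=robot.get_obs();print(np.round(o['joints'],2),o['ee_pos'],o['wrist_force'])
rows(pt(.213+.12,YC+.004,.023)+[0,0,.03],rot(-1))
E
```

```text
[-0.5   0.59 -0.18  1.81  0.65  1.35  0.44] [0.48961599 0.19943434 0.32008768] [ 0.68200615 -0.32072667 -0.15316676]
1 rows; err 0.0262 0.1552
[18.0,-18.0,-6.1,-0.0550,-0.0534,-0.1350],
```

Call:
carry_out:
  steps:
    - [18,-18,-6.1,-0.055,-0.0534,-0.135]
    - [0,0,0,0,0,0]

```text
time_s: 2.55
ee_pos: [0.4728, 0.2198, 0.3111]
tool_rot: [0.638, 0.669, -0.264, 0.276]
wrist_force: [0.1, 0.4, -0.1]
grip_width: 0.0702
```

```bash
python3 - <<'E'
from fit import *
o=robot.get_obs();print(np.round(o['joints'],3),o['ee_pos'])
n='wrist'
im,d=optics.grab_frame(n);P=cloud(n,d);np.savez('w2.npz',im=im,d=d,P=P)
for t in ['base','lid','wedge','stop','wedge_face']:
    for r in spot_in(n,t)[:1]:
        u,v=map(int,r['uv']);print(n,t,r['conf'],u,v,P[v,u].round(3) if d[v,u]>0 else None)
cv2.imwrite('pics/c.png',cv2.resize(im,None,fx=1.5,fy=1.5)[...,::-1])
E
```

```text
[-0.546  0.607 -0.203  1.83   0.7    1.372  0.49 ] [0.47276734 0.21975705 0.3111104 ]
wrist base 0.55 293 182 [0.475 0.049 0.105]
wrist lid 0.94 264 179 [0.473 0.033 0.122]
wrist wedge 0.78 280 297 [0.559 0.066 0.134]
wrist stop 0.97 294 82 [0.401 0.069 0.136]
wrist wedge_face 0.73 282 304 [0.558 0.073 0.139]
```

View pics/c.png

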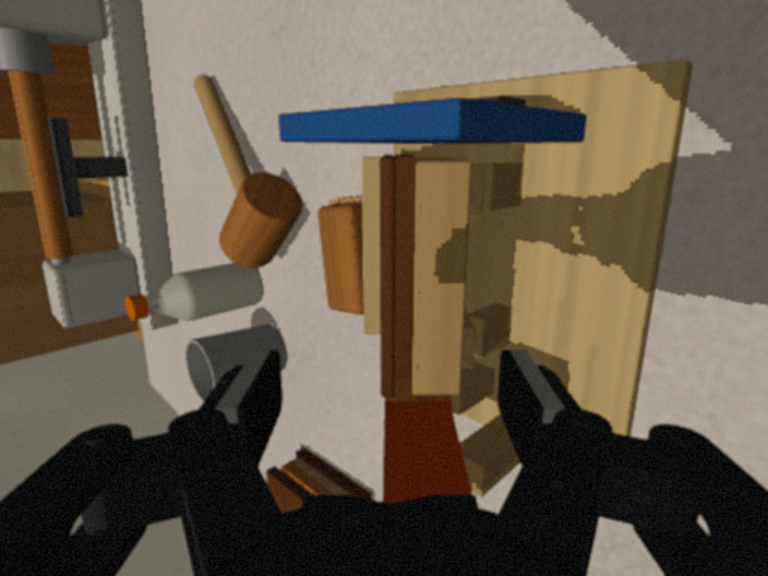

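```bash
python3 - <<'E'
from plan import *
from fit import plane
z=np.load('w2.npz');P=z['P'];im=z['im'];d=z['d']
ex,ey,U,N=frame();V=pt(0,0,0)
Q=np.stack([(P-V)@U,(P-V)@ey,(P-V)@N],-1)
h=cv2.cvtColor(im,cv2.COLOR_RGB2HSV)
e=(Q[...,0]>.08)&(Q[...,0]<.1)&(Q[...,2]>-.01)&(Q[...,2]<.06)&(abs(Q[...,1]+.015)<.09)&(d>0)&~((h[...,0]>100)&(h[...,0]<125)&(h[...,1]>120))
e&=(np.mgrid[:384,:512][0]<275)
c,n,m=plane(P[e]);print('edge normal (u,y,n comps)',[(n@k).round(4) for k in (U,ey,N)])
q=Q[e][m];print('u med',np.median(q[:,0]))
for lo in np.arange(-.08,.08,.02):
    s=q[(q[:,1]>lo)&(q[:,1]<lo+.02)]
    if len(s)>20:print(round(lo,2),len(s),'n range',np.percentile(s[:,2],[1,99]).round(4),'u',np.median(s[:,0]).round(4))
print('y range base',np.percentile(q[q[:,2]<.026][:,1],[.5,99.5]),'lid',np.percentile(q[q[:,2]>.03][:,1],[.5,99.5]))
print('angle n-edge:',)
b=[];ys=np.arange(-.07,.05,.005)
for lo in ys:
    s=q[(q[:,1]>lo)&(q[:,1]<lo+.005)];b.append(np.percentile(s[:,2],[2,98]) if len(s)>10 else [np.nan]*2)
b=np.array(b);k=~np.isnan(b[:,0])
print('edge slopes n vs y',np.polyfit(ys[k],b[k,0],1),np.polyfit(ys[k],b[k,1],1),np.polyfit(q[:,1],q[:,0],1))
bl=(h[...,0]>100)&(h[...,0]<125)&(h[...,1]>120)&(d>0)
print('stop y',np.percentile(Q[bl][:,1],[1,50,99]).round(4))
o=robot.get_obs();g=np.array(o['ee_pos'])+R.from_quat(o['tool_rot']).apply([0,0,.155]);print('grasp pt u,y,n',[((g-V)@k).round(4) for k in (U,ey,N)])
# wedge
w=(h[...,0]<10)&(h[...,1]>190)&(d>0)&(Q[...,0]>.02);w2=w&(Q[...,0]<.3)
print('wedge',np.percentile(Q[w2],[1,50,99],axis=0).round(4).tolist())
E
```

```text
edge normal (u,y,n comps) [np.float64(1.0), np.float64(0.0024), np.float64(0.0039)]
u med 0.08849116955941254
-0.08 1339 n range [0.0042 0.0488] u 0.0885
-0.06 1557 n range [0.0042 0.049 ] u 0.0886
-0.04 1479 n range [0.0043 0.0492] u 0.0886
-0.02 1373 n range [0.0044 0.0495] u 0.0885
0.0 1284 n range [0.0046 0.0497] u 0.0884
0.02 1206 n range [0.0046 0.0499] u 0.0884
0.04 827 n range [0.005  0.0493] u 0.0884
0.06 57 n range [0.0089 0.0473] u 0.0854
y range base [-0.07479673  0.06638595] lid [-0.07709851  0.06627055]
angle n-edge:
edge slopes n vs y [0.00716714 0.00517329] [0.00621441 0.04868444] [-0.00240954  0.0884226 ]
stop y [-0.0991 -0.0866 -0.0026]
grasp pt u,y,n [np.float64(0.1983), np.float64(-0.0103), np.float64(0.0457)]
wedge [[0.0763, -0.0299, -0.0167], [0.1372, 0.0666, 0.0306], [0.277, 0.0677, 0.1058]]
```

```bash
cat > upd.py <<'E'
s=open('plan.py').read()
s=s.replace("a=.047; O=np.array([.4935,.030,0.]); YC=-.015","a=.041; O=np.array([.4937,.0261,.0018]); YC=-.010")
open('plan.py','w').write(s)
E
python3 upd.py; python3 - <<'E'
from plan import *
Rt=rot(-1)
A=pt(.040+.155+.16,YC+.003,.0235);B=pt(.057+.155,YC+.003,.0235)
rows(A,Rt);rows(B,Rt,pc=A,Rc=Rt)
E
```

```text
1 rows; err 0.0189 0.0037
[18.5,3.9,-0.2,0.0009,-0.0015,-0.0032],
3 rows; err 0.143 0.0
[-0.0,-0.0,47.7,0.0000,0.0000,0.0000],
[-0.0,-0.0,47.7,0.0000,0.0000,0.0000],
[-0.0,-0.0,47.7,0.0000,0.0000,0.0000],
```

Call:
carry_out:
  steps:
    - [9.3,2,0,0,-0.001,-0.002]
    - [9.2,2,0,0,0,-0.001]
    - [0,0,20,0,0,0]
    - [0,0,20,0,0,0]
    - [0,0,20,0,0,0]
    - [0,0,0,0,0,0]

```text
time_s: 3.6
ee_pos: [0.4791, 0.1864, 0.2552]
tool_rot: [0.639, 0.667, -0.267, 0.276]
wrist_force: [-1.1, 0.2, 0.1]
grip_width: 0.07
```

```bash
python3 - <<'E'
from plan import *
Rt=rot(-1);B=pt(.057+.155,YC+.003,.0235)
rows(B,Rt);print(robot.get_obs()['joints'].round(2))
im,d=optics.grab_frame('wrist')
cv2.imwrite('pics/d.png',im[...,::-1])
E
```

```text
2 rows; err 0.0808 0.004
[-0.1,0.6,40.4,-0.0007,0.0011,0.0015],
[-0.2,0.5,40.4,-0.0007,0.0011,0.0015],
[-0.51  0.68 -0.17  1.88  0.76  1.26  0.44]
```

View pics/d.png

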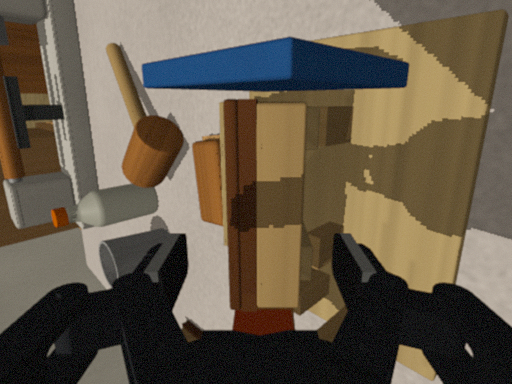

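```bash
python3 - <<'E'
from plan import *
o=robot.get_obs();im,d=optics.grab_frame('wrist');P=cloud('wrist',d)
Rm=R.from_quat(o['tool_rot']).as_matrix();T=(P-o['ee_pos'])@Rm  # tool coords
h=cv2.cvtColor(im,cv2.COLOR_RGB2HSV)
for row in (130,170,210,250,290):
    t=T[row];ok=(d[row]>0)
    e=ok&(abs(t[:,2]-.2)<.02)&(np.arange(512)>210)&(np.arange(512)<315)
    x=t[e];i=np.where(e)[0]
    print(row,i[[0,-1]],np.percentile(x[:,0],[1,99]).round(4),'y',np.median(x[:,1]).round(4),'z',np.median(x[:,2]).round(4))
# colour transitions
for row in (150,200,250):print(row,im[row,216:312:4].sum(-1).tolist())
for row in (240,248,256,264):
    t=T[row];f=(d[row]>0)&(d[row]<.2)&(t[:,2]<.185)
    i=np.where(f)[0];l=i[i<256];r=i[i>256]
    if len(l) and len(r):print('finger',row,l[-1],t[l[-1]].round(4),r[0],t[r[0]].round(4))
E
```

```text
130 [223 304] [-0.0198  0.0245] y -0.0526 z 0.203
170 [224 302] [-0.0201  0.0241] y -0.0298 z 0.2029
210 [226 301] [-0.0196  0.0246] y -0.0053 z 0.2028
250 [227 299] [-0.0198  0.0243] y 0.0212 z 0.2026
290 [228 297] [-0.0199  0.024 ] y 0.0497 z 0.2024
150 [248, 363, 212, 176, 153, 80, 133, 160, 148, 153, 355, 357, 363, 361, 356, 349, 348, 351, 347, 347, 348, 355, 229, 250]
200 [312, 276, 383, 166, 161, 66, 86, 92, 64, 105, 191, 197, 209, 195, 213, 201, 192, 191, 182, 197, 197, 168, 220, 212]
250 [515, 520, 508, 171, 141, 131, 147, 149, 124, 139, 369, 363, 357, 356, 349, 351, 338, 331, 340, 341, 344, 199, 202, 198]
finger 240 186 [-0.0349 -0.0049  0.163 ] 333 [ 0.0352 -0.0043  0.164 ]
finger 248 186 [-0.035  -0.001   0.1625] 333 [ 0.0352 -0.0007  0.1629]
finger 256 187 [-0.0352  0.004   0.1637] 332 [0.0351 0.0037 0.163 ]
finger 264 187 [-0.0348  0.0069  0.1613] 332 [0.0351 0.0075 0.1622]
```

Call:
carry_out:
  steps:
    - [1.8,0.5,0,-0.001,0.001,0.002]
    - [0,0.5,20,0,0,0]
    - [0,0,20,0,0,0]
    - [0,0,20,0,0,0]
    - [0,0,21,0,0,0]
    - [0,0,0,0,0,0]

```text
time_s: 4.45
ee_pos: [0.4825, 0.1309, 0.1965]
tool_rot: [0.639, 0.667, -0.266, 0.276]
wrist_force: [-0.3, -1.4, 0.6]
grip_width: 0.0702
```

Call:
carry_out:
  steps:
    - [0,0,0,0,0,0]
    - [0,0,0,0,0,0]
    - [0,0,0,0,0,0]
    - [0,0,0,0,0,0]
  jaw: 42
  grip_force: 20

```text
time_s: 4.95
ee_pos: [0.4832, 0.1331, 0.1985]
tool_rot: [0.639, 0.667, -0.264, 0.277]
wrist_force: [-0.4, 1.2, 5.0]
grip_width: 0.0457
```

```bash
python3 - <<'E'
from plan import *
o=robot.get_obs();print(o['ee_pos'],o['wrist_force'],o['torque'],o['grip_width'],o['joints'].round(2))
im,d=optics.grab_frame('wrist');P=cloud('wrist',d);T=(P-o['ee_pos'])@R.from_quat(o['tool_rot']).as_matrix()
cv2.imwrite('pics/e.png',im[...,::-1])
E
```

```text
[0.48319617 0.13311789 0.19851577] [-0.44423528  1.21710149  4.96013485] [-0.35325423  0.18208387  0.00899545] 0.04566162575977079 [-0.46  0.76 -0.13  1.94  0.85  1.12  0.39]
```

View pics/e.png

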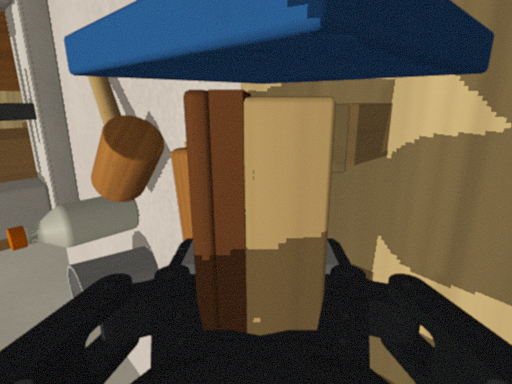

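Call:
carry_out:
  steps:
    - [0,0,0,0,0,0]
    - [0,0,0,0,0,0]
    - [0,0,0,0,0,0]
    - [-4,0,-4,0,0,0]
    - [-6,0,-6,0,0,0]
    - [-8,0,-8,0,0,0]
    - [-10,0,-10,0,0,0]
    - [-10,0,-10,0,0,0]
    - [0,0,0,0,0,0]
  grip_force: 80

```text
time_s: 6.12
ee_pos: [0.4833, 0.1328, 0.2528]
tool_rot: [0.64, 0.667, -0.263, 0.277]
wrist_force: [0.5, -0.4, -4.5]
grip_width: 0.0453
```

```bash
python3 - <<'E'
from plan import *
o=robot.get_obs();print(o['ee_pos'],o['wrist_force'],o['torque'],o['grip_width'],o['joints'].round(2))
im,d=optics.grab_frame('side');cv2.imwrite('pics/f.png',cv2.resize(im[100:300,150:400],None,fx=2.4,fy=2.4)[...,::-1])
E
```

```text
[0.48330074 0.13284581 0.25279996] [ 0.51676317 -0.43307107 -4.52316599] [1.50958736 0.00561738 0.01929182] 0.04525704632913682 [-0.45  0.66 -0.14  1.94  0.81  1.19  0.46]
```

View pics/f.png

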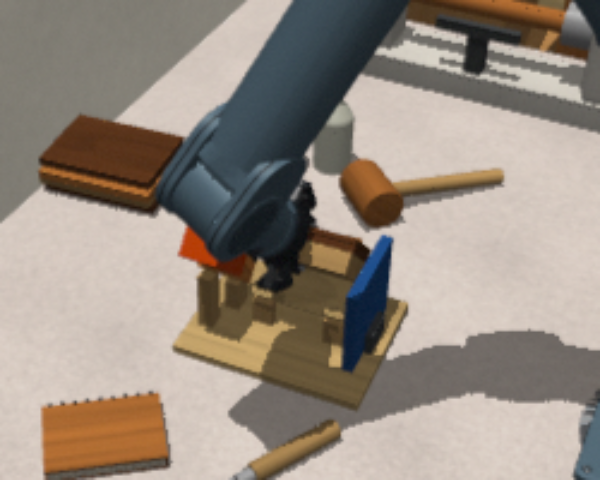

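Call:
carry_out:
  steps:
    - [-13,0,-13,0,0,0]
    - [-15,0,-15,0,0,0]
    - [-15,0,-15,0,0,0]
    - [-15,0,-15,0,0,0]
    - [-15,0,-15,0,0,0]
    - [-15,0,-15,0,0,0]
    - [-13,0,-13,0,0,0]
    - [0,0,0,0,0,0]
    - [0,0,0,0,0,0.1]
    - [0,0,0,0,0,0]

```text
time_s: 7.42
ee_pos: [0.4825, 0.1325, 0.3936]
tool_rot: [0.671, 0.635, -0.25, 0.289]
wrist_force: [0.2, 0.1, -4.9]
grip_width: 0.0452
```

```bash
python3 - <<'E'
from plan import *
o=robot.get_obs();print(o['ee_pos'],o['wrist_force'],o['grip_width'],o['joints'].round(3))
E
```

```text
[0.48246142 0.13249698 0.39359711] [ 0.24081326  0.10691477 -4.94839851] 0.04520539086717478 [-0.442  0.427 -0.15   1.883  0.723  1.389  0.579]
```

Call:
carry_out:
  steps:
    - [0,0,0,0,0,-0.08]
    - [0,0,0,0,0,-0.14]
    - [0,0,0,0,0,-0.18]
    - [0,0,0,0,0,-0.18]
    - [0,0,0,0,0,-0.18]
    - [0,0,0,0,0,-0.18]
    - [0,0,0,0,0,-0.18]
    - [0,0,0,0,0,-0.18]
    - [0,0,0,0,0,-0.18]
    - [0,0,0,0,0,-0.12]

```text
time_s: 8.68
ee_pos: [0.4826, 0.1324, 0.3936]
tool_rot: [0.009, 0.924, -0.382, 0.021]
wrist_force: [-0.6, -0.2, -4.6]
grip_width: 0.0449
```

```bash
cat >> plan.py <<'E'
T0=np.array([.4832,.1331,.1985]);R0=R.from_quat([.639,.667,-.264,.277])
def place(dz,du=0.):
    ex,ey,U,N=frame();c=pt(0,YC,0);p=T0-ey*2*((T0-c)@ey)
    return p+[0,0,dz]+U*du, R.from_rotvec(np.pi*U)*R0
E
python3 - <<'E'
from plan import *
o=robot.get_obs();print(o['ee_pos'],o['wrist_force'],o['grip_width'],o['joints'].round(3))
print((T0-pt(0,YC,0))@frame()[1]);rows(*place(.195))
E
```

```text
[0.48261466 0.13239222 0.3936264 ] [-0.61838093 -0.16109898 -4.63839029] 0.044884929901107824 [-0.267  0.449 -0.373  1.872  0.785  1.453  2.129]
0.0038945950259331374
10 rows; err 0.0072 1.6332
[0.7,0.0,-0.0,-0.0003,0.0005,-0.1633],
[0.7,0.1,-0.0,-0.0003,0.0005,-0.1633],
[0.7,0.2,-0.0,-0.0003,0.0005,-0.1633],
[0.6,0.4,-0.0,-0.0003,0.0005,-0.1633],
[0.6,0.4,-0.0,-0.0003,0.0005,-0.1633],
[0.5,0.5,-0.0,-0.0003,0.0005,-0.1633],
[0.4,0.6,-0.0,-0.0003,0.0005,-0.1633],
[0.3,0.7,-0.0,-0.0003,0.0005,-0.1633],
[0.2,0.7,-0.0,-0.0003,0.0005,-0.1633],
[0.1,0.7,-0.0,-0.0003,0.0005,-0.1633],
```

Call:
carry_out:
  steps:
    - [0,0,0,0,0,0.1]
    - [0,0,0,0,0,0.15]
    - [0,0,0,0,0,0.18]
    - [0,0,0,0,0,0.18]
    - [0,0,0,0,0,0.18]
    - [0,0,0,0,0,0.18]
    - [0,0,0,0,0,0.18]
    - [0,0,0,0,0,0.18]
    - [0,0,0,0,0,0.18]
    - [0,0,0,0,0,0.18]

```text
time_s: 9.93
ee_pos: [0.4826, 0.1325, 0.3937]
tool_rot: [0.7, 0.603, -0.236, 0.3]
wrist_force: [-0.1, 0.1, -5.6]
grip_width: 0.0453
```

Call:
carry_out:
  steps:
    - [0,0,0,0,0,0.18]
    - [0,0,0,0,0,0.18]
    - [0,0,0,0,0,0.18]
    - [0,0,0,0,0,0.18]
    - [0,0,0,0,0,0.18]
    - [0,0,0,0,0,0.18]
    - [0,0,0,0,0,0.18]
    - [0,0,0,0,0,0.18]
    - [0,0,0,0,0,0.15]
    - [0,0,0,0,0,0.1]

```text
time_s: 11.18
ee_pos: [0.4825, 0.1326, 0.3937]
tool_rot: [0.916, -0.123, 0.068, 0.376]
wrist_force: [0.0, 0.0, -5.1]
grip_width: 0.0451
```

```bash
python3 - <<'E'
from plan import *
o=robot.get_obs();print(o['ee_pos'],o['wrist_force'],o['grip_width'],o['joints'].round(3))
rows(*place(.195))
E
```

```text
[0.48247243 0.13262523 0.39371778] [ 3.88725481e-03  2.96154861e-02 -5.05024408e+00] 0.045127781415866444 [-0.645  0.421  0.106  1.895  0.651  1.323 -1.134]
8 rows; err 0.0071 1.2616
[-0.9,0.2,-0.0,-0.0006,-0.0004,0.1577],
[-0.8,0.3,-0.0,-0.0006,-0.0004,0.1577],
[-0.7,0.5,-0.0,-0.0006,-0.0004,0.1577],
[-0.7,0.6,-0.0,-0.0006,-0.0004,0.1577],
[-0.6,0.7,-0.0,-0.0006,-0.0004,0.1577],
[-0.5,0.8,-0.0,-0.0006,-0.0004,0.1577],
[-0.3,0.8,-0.0,-0.0006,-0.0004,0.1577],
[-0.2,0.9,-0.0,-0.0006,-0.0004,0.1577],
```

Call:
carry_out:
  steps:
    - [-0.9,0.2,0,-0.0006,-0.0004,0.1577]
    - [-0.8,0.3,0,-0.0006,-0.0004,0.1577]
    - [-0.7,0.5,0,-0.0006,-0.0004,0.1577]
    - [-0.7,0.6,0,-0.0006,-0.0004,0.1577]
    - [-0.6,0.7,0,-0.0006,-0.0004,0.1577]
    - [-0.5,0.8,0,-0.0006,-0.0004,0.1577]
    - [-0.3,0.8,0,-0.0006,-0.0004,0.1577]
    - [-0.2,0.9,0,-0.0006,-0.0004,0.1577]
    - [0,0,0,0,0,0]
    - [0,0,0,0,0,0]

```text
time_s: 12.42
ee_pos: [0.4754, 0.1327, 0.3937]
tool_rot: [0.668, -0.638, 0.274, 0.266]
wrist_force: [0.1, 0.5, -5.7]
grip_width: 0.0451
```

```bash
python3 - <<'E'
from plan import *
o=robot.get_obs();print(o['ee_pos'],o['wrist_force'],o['grip_width'],o['joints'].round(3))
rows(*place(.195));rows(*place(.03))
im,d=optics.grab_frame('wrist');P=cloud('wrist',d);T=(P-o['ee_pos'])@R.from_quat(o['tool_rot']).as_matrix()
for row in range(80,320,40):
    t=T[row];e=(d[row]>0)&(abs(t[:,2]-.12)<.02)&(abs(t[:,0])<.035);i=np.where(e)[0]
    if len(i):print(row,i[[0,-1]],np.percentile(t[e][:,0],[1,99]).round(4),'y',np.median(t[e][:,1]).round(4),'z',np.median(t[e][:,2]).round(4))
cv2.imwrite('pics/g.png',im[...,::-1])
E
```

```text
[0.47542158 0.13267256 0.39372249] [ 0.12251708  0.45099759 -5.66051491] 0.045141442418222315 [-0.806  0.423  0.303  1.918  0.589  1.278 -2.339]
1 rows; err 0.0002 0.0051
[-0.2,-0.0,0.1,-0.0006,0.0007,0.0050],
4 rows; err 0.1652 0.0051
[-29.2,-0.2,29.2,-0.0001,0.0002,0.0012],
[-29.2,-0.2,29.2,-0.0001,0.0002,0.0012],
[-29.2,-0.2,29.2,-0.0001,0.0002,0.0012],
[-29.2,-0.1,29.2,-0.0001,0.0002,0.0012],
120 [184 333] [-0.022  0.022] y -0.0647 z 0.1245
160 [187 331] [-0.0218  0.0223] y -0.0525 z 0.1246
200 [190 328] [-0.0216  0.0221] y -0.0394 z 0.1247
240 [193 326] [-0.0216  0.0225] y -0.0252 z 0.1247
280 [155 363] [-0.034   0.0343] y -0.0102 z 0.1243
```

View pics/g.png

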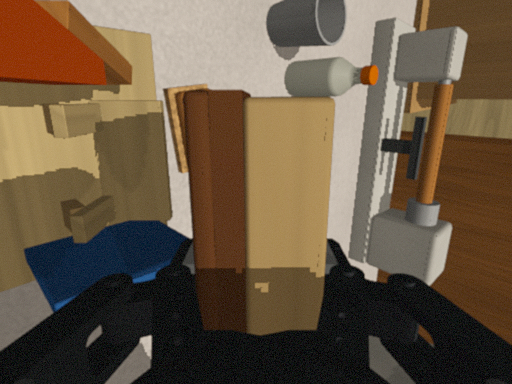

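Call:
carry_out:
  steps:
    - [-15,0,15,0,0,0.002]
    - [-22,0,22,0,0,0.002]
    - [-22,0,22,0,0,0.001]
    - [-22,-0.2,22,0,0,0]
    - [-20,-0.2,20,0,0,0]
    - [-15,0,15,0,0,0]
    - [0,0,0,0,0,0]
    - [0,0,0,0,0,0]

```text
time_s: 13.48
ee_pos: [0.4763, 0.1329, 0.2306]
tool_rot: [0.665, -0.641, 0.276, 0.265]
wrist_force: [0.4, 0.1, -4.6]
grip_width: 0.0452
```

```bash
python3 - <<'E'
from plan import *
o=robot.get_obs();print(o['ee_pos'],o['wrist_force'],o['torque'],o['grip_width'],o['joints'].round(3))
rows(*place(.0))
E
```

```text
[0.47634689 0.13286184 0.23059154] [ 0.3674538   0.10130746 -4.55279395] [1.42855586 0.06436558 0.0302348 ] 0.045237021834083416 [-0.784  0.709  0.281  1.976  0.602  0.985 -2.534]
1 rows; err 0.0321 0.0045
[-22.6,1.0,22.8,-0.0014,0.0012,-0.0041],
```

Call:
carry_out:
  steps:
    - [-6,0.4,6,-0.001,0.001,-0.002]
    - [-6,0.4,6,0,0,-0.002]
    - [-5,0.2,5,0,0,0]
    - [-2,0,2,0,0,0]
    - [0,0,0,0,0,0]
    - [0,0,0,0,0,0]

```text
time_s: 14.22
ee_pos: [0.475, 0.1328, 0.2032]
tool_rot: [0.666, -0.64, 0.275, 0.266]
wrist_force: [0.2, -0.3, -5.2]
grip_width: 0.0453
```

Call:
carry_out:
  steps:
    - [-0.7,0,0.7,0,0,0]
    - [-0.7,0,0.7,0,0,0]
    - [0,0,0,0,0,0]

```text
time_s: 14.6
ee_pos: [0.4749, 0.1328, 0.201]
tool_rot: [0.666, -0.64, 0.275, 0.266]
wrist_force: [-0.2, -0.1, -5.0]
grip_width: 0.0455
```

Call:
carry_out:
  steps:
    - [-0.7,0,0.7,0,0,0]
    - [-0.7,0,0.7,0,0,0]
    - [0,0,0,0,0,0]

```text
time_s: 14.98
ee_pos: [0.475, 0.1329, 0.1991]
tool_rot: [0.666, -0.64, 0.275, 0.266]
wrist_force: [-0.9, 0.4, -3.9]
grip_width: 0.0455
```

Call:
carry_out:
  steps:
    - [-0.7,0,0.7,0,0,0]
    - [0,0,0,0,0,0]
    - [0,0,0,0,0,0]

```text
time_s: 15.35
ee_pos: [0.4749, 0.133, 0.1987]
tool_rot: [0.666, -0.64, 0.275, 0.266]
wrist_force: [-3.5, 4.1, 5.5]
grip_width: 0.0453
```

Call:
carry_out:
  steps:
    - [-0.7,0,0.7,0,0,0]
    - [0,0,0,0,0,0]
    - [0,0,0,0,0,0]

```text
time_s: 15.72
ee_pos: [0.4749, 0.1332, 0.1984]
tool_rot: [0.666, -0.64, 0.276, 0.267]
wrist_force: [-6.3, 6.5, 15.2]
grip_width: 0.0454
```

```bash
python3 - <<'E'
from plan import *
o=robot.get_obs();print(o['ee_pos'],o['wrist_force'],o['torque'],o['grip_width'])
rows(*place(.0))
E
```

```text
[0.47487858 0.13317156 0.19840489] [-6.31630008  6.50280799 15.23232569] [-0.29176018  0.46232502 -0.30059197] 0.04543886834815238
1 rows; err 0.0007 0.0021
[0.4,-0.5,0.2,-0.0001,-0.0021,-0.0003],
```

Call:
carry_out:
  steps:
    - [0.7,0,-0.7,0,0,0]
    - [0,0,0,0,0,0]
    - [0,0,0,0,0,0]
  grip_force: 20

```text
time_s: 16.1
ee_pos: [0.475, 0.133, 0.1987]
tool_rot: [0.666, -0.64, 0.275, 0.266]
wrist_force: [-3.2, 3.5, 7.8]
grip_width: 0.045
```

Call:
carry_out:
  steps:
    - [0,0,0,0,0,0]
    - [0,0,0,0,0,0]
    - [0,0,0,0,0,0]
    - [0,0,0,0,0,0]
  jaw: 66

```text
time_s: 16.6
ee_pos: [0.4749, 0.1326, 0.198]
tool_rot: [0.666, -0.64, 0.275, 0.266]
wrist_force: [-0.1, -0.4, 0.2]
grip_width: 0.066
```

```bash
python3 - <<'E'
from plan import *
o=robot.get_obs();print(o['ee_pos'],o['wrist_force'],o['torque'],o['grip_width'])
im,d=optics.grab_frame('wrist');P=cloud('wrist',d);T=(P-o['ee_pos'])@R.from_quat(o['tool_rot']).as_matrix()
for row in range(80,280,40):
    t=T[row];e=(d[row]>0)&(abs(t[:,2]-.12)<.02)&(abs(t[:,0])<.035);i=np.where(e)[0]
    if len(i):print(row,i[[0,-1]],np.percentile(t[e][:,0],[1,99]).round(4),'y',np.median(t[e][:,1]).round(4),'z',np.median(t[e][:,2]).round(4))
cv2.imwrite('pics/i.png',im[...,::-1])
E
```

```text
[0.47487952 0.1326087  0.19801769] [-0.1047801  -0.41123553  0.20770126] [0.7544219  0.05434765 0.03797698] 0.06600919221126937
120 [184 335] [-0.022   0.0223] y -0.0648 z 0.1236
160 [187 332] [-0.0217  0.0221] y -0.0527 z 0.1237
200 [190 329] [-0.0216  0.0221] y -0.0397 z 0.1236
240 [192 327] [-0.022   0.0223] y -0.0256 z 0.1238
```

View pics/i.png

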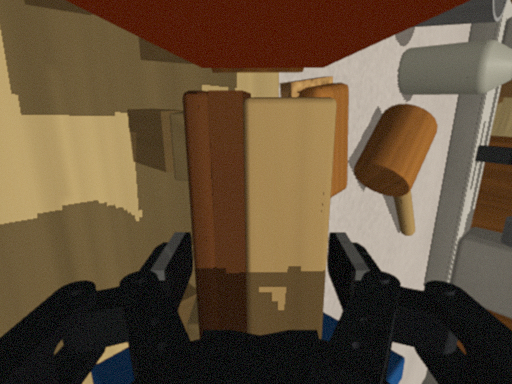

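Call:
carry_out:
  steps:
    - [0,0,-15,0,0,0]
    - [0,0,-25,0,0,0]
    - [0,0,-35,0,0,0]
    - [0,0,-35,0,0,0]
    - [0,0,-35,0,0,0]
    - [0,0,-25,0,0,0]
    - [0,0,0,0,0,0]

```text
time_s: 17.52
ee_pos: [0.4705, 0.2549, 0.3197]
tool_rot: [0.667, -0.64, 0.275, 0.264]
wrist_force: [0.6, -1.1, 0.2]
grip_width: 0.0657
```

```bash
python3 - <<'E'
from plan import *
from fit import plane
o=robot.get_obs();print(o['ee_pos'],o['joints'].round(2))
im,d=optics.grab_frame('wrist');P=cloud('wrist',d);np.savez('w3.npz',im=im,d=d,P=P)
for t in ['wedge','lid','base','stop']:
    for r in spot_in('wrist',t)[:1]:
        u,v=map(int,r['uv']);print(t,r['conf'],u,v,P[v,u].round(3))
ex,ey,U,N=frame();V=pt(0,0,0);Q=np.stack([(P-V)@k for k in (U,ey,N)],-1)
h=cv2.cvtColor(im,cv2.COLOR_RGB2HSV)
w=(h[...,0]<10)&(h[...,1]>190)&(d>0)&(Q[...,0]>.12)&(Q[...,0]<.22)&(Q[...,1]>.03)&(Q[...,1]<.16)
c,n,m=plane(P[w]);q=Q[w][m];print('butt n',[round(float(n@k),3) for k in (U,ey,N)],len(q),np.percentile(q,[1,50,99],axis=0).round(4).tolist())
b=w&(abs(Q[...,0]-np.percentile(Q[w][:,0],90))<.006);qb=Q[b];print('butt only',len(qb),np.percentile(qb,[1,50,99],axis=0).round(4).tolist())
# case edge
e=(abs(Q[...,0]-.09)<.005)&(Q[...,2]>-.01)&(Q[...,2]<.06)&(Q[...,1]<.06)&(Q[...,1]>-.09)&(d>0);print('edge',np.percentile(Q[e],[1,50,99],axis=0).round(4).tolist())
cv2.imwrite('pics/j.png',im[...,::-1])
E
```

```text
[0.47049192 0.25494024 0.31972308] [-0.91  0.62  0.22  1.79  0.49  1.3  -2.49]
wedge 0.86 266 42 [0.576 0.105 0.171]
lid 0.71 245 164 [0.494 0.054 0.1  ]
base 0.68 272 169 [0.49  0.036 0.116]
stop 0.56 255 255 [0.408 0.048 0.11 ]
butt n [1.0, -0.004, 0.001] 2463 [[0.172, 0.065, 0.003], [0.1738, 0.0863, 0.0228], [0.1755, 0.1056, 0.0417]]
butt only 2463 [[0.172, 0.065, 0.003], [0.1738, 0.0863, 0.0228], [0.1755, 0.1056, 0.0417]]
edge [[0.0864, -0.0862, -0.001], [0.0887, -0.0053, 0.0215], [0.093, 0.0553, 0.0471]]
```

View pics/j.png

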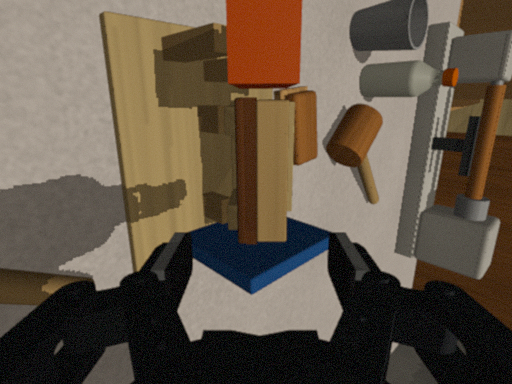

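```bash
python3 - <<'E'
from plan import *
rows(pt(.174+.173+.02,.090,.0225),rot(1))
E
```

```text
3 rows; err 0.1054 0.0053
[0.6,-34.7,5.3,0.0017,-0.0005,0.0000],
[0.6,-34.7,5.4,0.0017,-0.0005,0.0000],
[0.6,-34.7,5.4,0.0017,-0.0005,0.0000],
```

Call:
carry_out:
  steps:
    - [0.3,-17,0,0.001,0,0]
    - [0.3,-25,0,0.001,0,0]
    - [0.6,-25,2,0.001,0,0]
    - [0.6,-25,7,0.001,0,0]
    - [0,-12,7,0.001,0,0]
    - [0,0,0,0,0,0]
    - [0,0,0,0,0,0]
  jaw: 0

```text
time_s: 18.65
ee_pos: [0.5744, 0.2447, 0.308]
tool_rot: [0.667, -0.639, 0.276, 0.265]
wrist_force: [0.0, 0.5, 0.3]
grip_width: -0.0002
```

```bash
python3 - <<'E'
from plan import *
o=robot.get_obs();print(o['ee_pos'],o['wrist_force'],o['grip_width'],o['joints'].round(2))
rows(pt(.174+.173+.01,.090,.0225),rot(1))
im,d=optics.grab_frame('wrist');cv2.imwrite('pics/k.png',im[...,::-1])
E
```

```text
[0.57438528 0.24474479 0.307982  ] [0.00678373 0.51953992 0.28490499] -0.00019143181269891434 [-0.8   0.75  0.25  1.58  0.5   1.31 -2.36]
1 rows; err 0.0117 0.0016
[0.6,-0.4,11.6,-0.0012,0.0002,0.0010],
```

View pics/k.png

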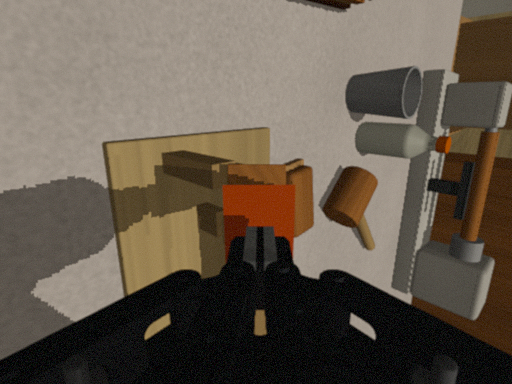

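Call:
carry_out:
  steps:
    - [0.3,0,10,-0.001,0,0.001]
    - [0.3,-0.2,8,0,0,0]
    - [0,0,0,0,0,0]
    - [0,0.6,2,0,0,0]
    - [0,0.9,2.9,0,0,0]
    - [0,0.9,2.9,0,0,0]
    - [0,0,0,0,0,0]

```text
time_s: 19.58
ee_pos: [0.5735, 0.2257, 0.2902]
tool_rot: [0.666, -0.64, 0.276, 0.265]
wrist_force: [-1.0, 0.9, 1.1]
grip_width: -0.0001
```

Call:
carry_out:
  steps:
    - [0,1.2,3.8,0,0,0]
    - [0,1.2,3.8,0,0,0]
    - [0,1.2,3.8,0,0,0]
    - [0,1.2,3.8,0,0,0]
    - [0,1.2,3.8,0,0,0]

```text
time_s: 20.2
ee_pos: [0.568, 0.2121, 0.2768]
tool_rot: [0.666, -0.64, 0.276, 0.265]
wrist_force: [-0.9, 3.3, 6.2]
grip_width: 0.0002
```

Call:
carry_out:
  steps:
    - [0,1.2,3.8,0,0,0]
    - [0,1.2,3.8,0,0,0]
    - [0,1.2,3.8,0,0,0]
    - [0,0,0,0,0,0]

```text
time_s: 20.7
ee_pos: [0.5647, 0.2036, 0.2686]
tool_rot: [0.666, -0.64, 0.276, 0.265]
wrist_force: [-2.3, 1.9, 1.7]
grip_width: 0.0002
```

```bash
cat > w.py <<'E'
from plan import *
o=robot.get_obs();ex,ey,U,N=frame();f=np.array(o['wrist_force']);q=np.array(o['ee_pos'])-pt(0,0,0)
print('tip u,y,n',[round(float(q@k),4) for k in (U,ey,N)],'F u,y,n',[round(float(f@k),1) for k in (U,ey,N)],'push',round(float(f@(.951*U+.309*ey)),1),'travel',round((.347-q@U)/.951,4))
E
python3 w.py
```

```text
tip u,y,n [0.312, 0.0782, 0.0228] F u,y,n [2.6, -2.2, -0.2] push 1.8 travel 0.0368
```

Call:
carry_out:
  steps:
    - [0,0.9,2.9,0,0,0]
    - [0,0.9,2.9,0,0,0]
    - [0,0,0,0,0,0]

```text
time_s: 21.08
ee_pos: [0.5631, 0.1996, 0.2646]
tool_rot: [0.666, -0.64, 0.276, 0.265]
wrist_force: [-2.8, 1.9, 2.3]
grip_width: -0.0001
```

Call:
carry_out:
  steps:
    - [0,0.6,1.9,0,0,0]
    - [0,0.6,1.9,0,0,0]
    - [0,0.6,1.9,0,0,0]

```text
time_s: 21.45
ee_pos: [0.5614, 0.1958, 0.2608]
tool_rot: [0.666, -0.64, 0.276, 0.265]
wrist_force: [-2.7, 4.3, 4.8]
grip_width: -0.0003
```

```bash
python3 w.py
```

```text
tip u,y,n [0.3011, 0.0746, 0.0228] F u,y,n [6.5, -2.5, 0.3] push 5.4 travel 0.0483
```

Call:
carry_out:
  steps:
    - [0,0.5,1.5,0,0,0]
    - [0,0.5,1.5,0,0,0]
    - [0,0.5,1.5,0,0,0]

```text
time_s: 21.82
ee_pos: [0.5601, 0.1926, 0.2576]
tool_rot: [0.666, -0.64, 0.276, 0.265]
wrist_force: [-3.0, 4.4, 5.4]
grip_width: -0.0001
```

Call:
carry_out:
  steps:
    - [0,0.5,1.5,0,0,0]
    - [0,0.5,1.5,0,0,0]
    - [0,0.5,1.5,0,0,0]

```text
time_s: 22.2
ee_pos: [0.5594, 0.1914, 0.2566]
tool_rot: [0.667, -0.64, 0.277, 0.263]
wrist_force: [-6.6, 15.4, 25.2]
grip_width: 0.0002
```

```bash
python3 w.py
```

```text
tip u,y,n [0.295, 0.0724, 0.0228] F u,y,n [28.9, -6.0, 6.8] push 25.6 travel 0.0546
```

Call:
carry_out:
  steps:
    - [0,-0.9,-2.8,0,0,0]
    - [0,-1.8,-5.6,0,0,0]
    - [0,0,-25,0,0,0]
    - [0,0,-35,0,0,0]
    - [0,0,-35,0,0,0]
    - [0,0,-25,0,0,0]
    - [0,0,0,0,0,0]
    - [0,0,0,0,0,0]

```text
time_s: 23.2
ee_pos: [0.5578, 0.2786, 0.3441]
tool_rot: [0.666, -0.64, 0.276, 0.266]
wrist_force: [0.2, 0.3, 0.8]
grip_width: -0.0001
```

```bash
python3 - <<'E'
from plan import *
import w
im,d=optics.grab_frame('wrist');P=cloud('wrist',d);im2,_=optics.grab_frame('scene')
ex,ey,U,N=frame();V=pt(0,0,0);Q=np.stack([(P-V)@k for k in (U,ey,N)],-1)
h=cv2.cvtColor(im,cv2.COLOR_RGB2HSV)
wg=(h[...,0]<10)&(h[...,1]>190)&(d>0)&(Q[...,0]>.08)&(Q[...,0]<.22)&(Q[...,1]>.0)&(Q[...,1]<.16)
if wg.sum():print('wedge',np.percentile(Q[wg],[1,50,99],axis=0).round(4).tolist())
e=(abs(Q[...,0]-.09)<.005)&(Q[...,2]>-.01)&(Q[...,2]<.06)&(Q[...,1]<.06)&(Q[...,1]>-.1)&(d>0)&~wg&~((h[...,0]>100)&(h[...,0]<125)&(h[...,1]>120))
if e.sum():print('edge',np.percentile(Q[e],[1,50,99],axis=0).round(4).tolist())
cv2.imwrite('pics/l.png',np.hstack([cv2.resize(im,(400,300)),cv2.resize(im2[100:280,140:380],(400,300))])[...,::-1])
E
```

```text
tip u,y,n [0.4186, 0.0744, 0.0231] F u,y,n [0.8, 0.2, 0.3] push 0.8 travel -0.0753
wedge [[0.0904, 0.0365, 0.0008], [0.1224, 0.0747, 0.0208], [0.1239, 0.0978, 0.0409]]
edge [[0.0883, 0.0072, -0.0018], [0.0903, 0.0254, 0.0191], [0.092, 0.0366, 0.0431]]
```

View pics/l.png

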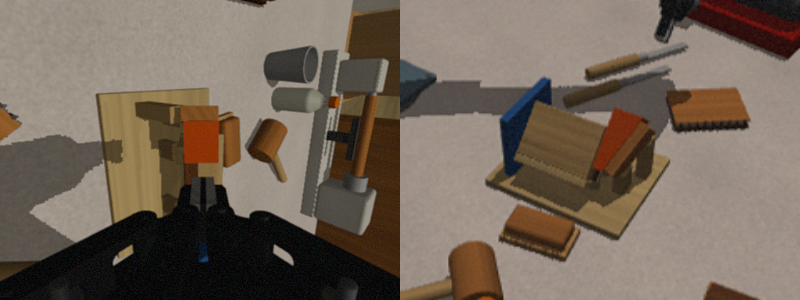

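```bash
python3 -c "
from cell import workorder
print(workorder.sign_off())"
```

```text
the job is handed in; nothing more can be done
None
```

The job is handed in. The case lies upside down in the V cradle with its lid underneath, jammed between the wedge and the stop, and the gripper is well clear. The hand-in gave no verdict.

- **Flip:** I pinched the case at its upper edge with 80 N, lifted it about 200 mm, turned it over about the slope axis and set it back. My first turn went the wrong way for joint 7's range, so I turned back and flipped it the other way. The grip width stayed between 44.9 and 45.7 mm throughout, and I saw no sign of the lid opening.
- **Placing:** A wrist picture taken after letting go showed the case seated square, lid face down on the rails.
- **Wedge:** It slid at about 5–7 N until about 50 mm of travel. The resistance then rose steeply, to about 29 N at 54 mm on my last push step. That is over the roughly 14 N that would have been enough, but under the 45 N limit.
- **Last checks:** After I backed off, the wrist force was close to zero and the wedge had stayed at about 52–54 mm of travel. The scene picture showed the base on top, the case between wedge and stop, and no sign that anything else had been disturbed.
- **Not measured:** I could not measure the contact forces of the wedge and the stop on the lid directly. The tightness is inferred from the steep rise in resistance and from the wedge staying where I left it. I did not measure the bystanders' positions again.

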